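# Feel out the hidden catch and spring the drawer

### The arm

A 6-joint arm with a two-finger parallel gripper is mounted at the origin on the work surface. World frame = base frame: x ahead of the robot, y to its left, z up, the work surface at z = 0. Lengths are in m, angles in rad, forces in N, time in s.
With the tool pointing down it reaches from about 0.375 to 0.9 m from the base axis. Payload 3.1 kg.
Tool frame: the origin (TCP) lies at the very end of the fingers, on their centre line; the grasp point (between the pads) lies 19 mm behind it; z points along the fingers, x is the direction in which the jaws open and shut, and the axes are right-handed (so a half turn about z gives the same grasp; the last joint's range is limited). The gripper opens to 87 mm and grips with 3 to 60 N. Pads are 19 mm wide; open, the fingers measure 117 mm over their backs; the gripper's body (75 mm by 190 mm) begins 51 mm behind the grasp point.
Start: joints at [-1.415, 0.527, 1.433, -0, 1.181, -0.178], TCP at [0.205, -0.59, 0.223] pointing down, gripper open.
Joint ranges: [-3.08, 3.08], [-0.75, 2.2], [0.22, 2.44], [-1.43, 4.57], [0, 2.65], [-2.85, 2.85]. Speed limits (rad/s): [2.79, 2.79, 3.14, 3.14, 3.14, 3.14].

### API

Orientations are given as a unit quaternion [w, x, y, z].
In Python, from workcell import read_state, vision, job_done gives the robot as it stands.
- The arm moves only by the tool drive_tool, never from a script. Its argument "moves" is a list of rows, each a list of 3 entries, a list of its own where there are three numbers: the shift along the tool's x, y, z in cm, then the turn about the tool's z in degrees, then the opening in per cent of the stroke, from 0 (shut) to 100 (fully open). A call has 1 to 8 rows; each row is the pose to reach, as a shift and turn from the pose commanded when the call began, along the tool's axes at that moment; what a row does not reach only later rows make up. A row lasts 1/8 s, in which the tool goes at most 62.5 mm and 10.7 degrees, less where a joint would pass 70% of its speed; a pose out of reach is approached as far as the arm can. A call with a gripper value outside its range is refused whole. The fingers move at their own pace and stop on an object; the grip force is fixed at half the most. Time passes only in rows, so rows that repeat a pose let the fingers close. It gives the time, the measured TCP pose, the force and the opening at its end, in the units of the state.
- read_state(): the state, without advancing time (a new reading comes with each control period).
- vision.get_image(name): name is "scene" or "top"; returns (picture, depth): 400x640x3 uint8, red, green, blue; 400x640 float32, m along the optical axis (not along the pixel's ray), 0 where there is no reading.
- vision.get_calibration(name): a dict with "fx", "fy", "cx", "cy" (pixels), "D" ([k1, k2, p1, p2, k3] as OpenCV has them; the pictures are not rectified), "rvec" (rotation vector, rad) and "tvec" (3), from world to camera coordinates, as OpenCV has them. Camera axes: x right, y down, z forward; pixel columns grow to the right and rows downward; lengths in m; the calibration is good to about 2 mm. A picture is of the moment at which its call begins. get_calibration takes no time and is no camera call.
- job_done(): hands the job in, once; it reports no verdict.
Trained networks look in the newest picture that a camera, given by its name, has taken for a name from the list of things; names that differ only in an ending like _2 or _b are one class to them, and where a whole thing is asked for, a point or a joint stands for the part that bears it (a point fixed in the world has none). Each returns a list of dicts, best first, with "score" (0 to 1); they miss things now and then, are a little off and sometimes report something else, mostly with a low value. They report only what shows in the picture. A call takes as long as a camera call.
- vision.recognise(camera, thing): "xy" ([column, row] in pixels, amid what is visible of it).
The state is a dict: "clock": time; "joint_positions": joint angles; "qd": joint speeds; "effort": joint torques, N m; "tool_pos": TCP position; "eef_rot": TCP orientation; "force": force on the tool from outside, world axes, zero at the start; "torque": the same for the moment, N m; "finger_gap": finger opening in m.
Only numpy, scipy, OpenCV 4.12 (cv2) and the standard library are available. Lean on these libraries where they do the work, as an engineer would, in place of code of your own. Each camera call takes 0.05 s, during which the arm holds its last target. There are 200 camera calls.

### The job

One of the four identical silver discs set into the birch board is a hidden catch; the other three are solid. Feel along the row with the fingertips, pressing each disc in turn, until you find the one that gives; press that one in so that the drawer springs out by itself, then let go of it and move clear. Do not touch the drawer, and do not pick up or shift the jar, the dipper, the clip or anything else standing about.

Things in the scene. Friction and masses are not known exactly. Their poses are not given: they have to be found in the camera images.
- caddy: Low fixed birch box, 240 (x) by 320 (y) by 70 mm high, with a flat top board at z = 70 mm. Origin at the centre of its underside, z up; -x is the drawer front, which faces the robot. The jar, dipper and clip lie on the board's back part, x = +35 to +120 mm, and stand at most 65 mm above it.
- row (a point): Middle of the row of discs, level with the board's face (caddy x = -55, y = 0, z = 70 mm), axes as the caddy's. Four silver discs, 47 mm wide in 50 mm round openings, at y = -96, -32, +32, +96 mm from here, faces 1.5 mm below the board. Three are rigid; one, a different one each time, is a sprung catch that sinks straight down. They look alike: only pressing tells.
- catch (a joint): How far the sprung disc is pressed in (m), whichever of the four places it is in: 0 out, 0.006 fully in. It starts to move at about 2 N, is fully in at about 5 N, releases the drawer at about 3 mm and springs back when let go.
- drawer: Shallow drawer inside the box with a dark wooden front 300 mm wide and 50 mm high and no handle, held shut by the catch against a light spring. Its origin lies at the box's origin when shut; it slides along the box's -x.
- drawer_slide (a joint): How far the drawer is out (m): 0 shut, 0.05 fully sprung out, which takes about half a second once released.
- jar: Frosted glass jar with a closed silver flip-top lid, 52 mm across, 62 mm high, loose on the back part of the board; origin under its centre. Bystander.
- dipper: Wooden honey dipper, 130 mm long, 24 mm thick, loose, lying on the back part of the board roughly along the row; origin under its middle. Bystander.
- clip: Lime green plastic clip, 60 by 30 by 20 mm, loose on the back part of the board; origin under its middle. Bystander.
- mug: Blue mug, 80 mm across, 90 mm high, on the table to the left of the box; origin under its centre. Bystander.
- tin: Tin, 66 mm across, 100 mm high, on the table to the right of the box; origin under its centre. Bystander.
- brush: Small brush lying on the table to the right of the box; origin on its underside. Bystander.

How it is judged:
By the outcome, as a careful person would: the job done as asked, in the order asked, and still so for the second after the job is handed in, with the robot touching nothing.
It also fails if it takes over 45 s, if anything falls off the work surface, if the arm or the gripper's body presses on something with over 40 N, if the wrist force passes 120 N, or if a joint passes its speed limit or range.

## Working session

There is one attempt and no reset: what is moved stays moved. The work goes in short steps, Python scripts to look and compute and a tool call to move; the robot and the scene stay as the last step left them, time stands still between calls to the robot, and variables do not carry over. Pictures are saved under pics/ and viewed, about 8 in all and at most 12, crops included, and the job is handed in when it is done.

Besides the shell and the picture viewer there is one more tool, called as name(argument=value, ...), one argument or row to a line, values as JSON. drive_tool: Moves the arm, as the interface text tells. Its arguments: {"type":"object","properties":{"moves":{"type":"array","items":{"type":"array"}}},"required":["moves"]}

```bash
mkdir -p pics
cat > h.py <<'E'
import numpy as np, cv2
from workcell import read_state, vision, job_done
def cal(n):
    c=vision.get_calibration(n); K=np.array([[c['fx'],0,c['cx']],[0,c['fy'],c['cy']],[0,0,1.]])
    R=cv2.Rodrigues(np.array(c['rvec'],float))[0]; return K,np.array(c['D'],float),R,np.array(c['tvec'],float).ravel()
def ray(n,uv):
    K,D,R,t=cal(n); p=cv2.undistortPoints(np.array(uv,float).reshape(-1,1,2),K,D).reshape(-1,2)
    return -R.T@t, np.c_[p,np.ones(len(p))]@R
def atz(n,uv,z):
    o,d=ray(n,uv); return o+d*((z-o[2])/d[:,2])[:,None]
def proj(n,P):
    K,D,R,t=cal(n); return cv2.projectPoints(np.array(P,float).reshape(-1,1,3),cv2.Rodrigues(R)[0],t,K,D)[0].reshape(-1,2)
def shot(n,f):
    im,d=vision.get_image(n); cv2.imwrite('pics/'+f,im[...,::-1]); return im,d
E
python3 - <<'E'
from h import *
for n in ['top','scene']:
    im,d=shot(n,n+'0.png')
    for th in ['caddy','row','catch','drawer','jar','dipper','clip','mug','tin','brush']:
        r=vision.recognise(n,th)
        print(n,th,[(np.round(x['xy']),round(x['score'],2),np.round(atz(n,[x['xy']],.07),3)[0]) for x in r[:5]])
print(read_state())
E
```

```text
top caddy [(array([332., 187.]), 0.55, array([0.579, 0.008, 0.07 ])), (array([324., 224.]), 0.26, array([0.473, 0.028, 0.07 ]))]
top row [(array([335., 187.]), 0.64, array([ 0.581, -0.001,  0.07 ]))]
top catch [(array([369., 201.]), 0.57, array([ 0.541, -0.099,  0.07 ]))]
top drawer []
top jar [(array([377., 150.]), 0.8, array([ 0.692, -0.121,  0.07 ]))]
top dipper [(array([334., 159.]), 0.49, array([0.662, 0.005, 0.07 ]))]
top clip [(array([289., 161.]), 0.62, array([0.655, 0.135, 0.07 ])), (array([376., 151.]), 0.38, array([ 0.689, -0.117,  0.07 ])), (array([179., 194.]), 0.33, array([0.551, 0.455, 0.07 ]))]
top mug [(array([176., 195.]), 0.72, array([0.548, 0.461, 0.07 ]))]
top tin [(array([494., 246.]), 0.56, array([ 0.423, -0.451,  0.07 ]))]
top brush [(array([483., 171.]), 0.8, array([ 0.636, -0.426,  0.07 ]))]
scene caddy [(array([324., 219.]), 0.87, array([ 0.623, -0.028,  0.07 ]))]
scene row [(array([324., 218.]), 0.95, array([ 0.62 , -0.026,  0.07 ]))]
scene catch [(array([284., 214.]), 0.69, array([ 0.541, -0.096,  0.07 ]))]
scene drawer [(array([281., 216.]), 0.6, array([
[... 640 characters left out ...]
]))]
{'clock': 1.1, 'joint_positions': array([-1.41550041e+00,  5.27497544e-01,  1.43272391e+00, -3.30699906e-05,
        1.18142750e+00, -1.78458360e-01]), 'qd': array([ 1.91878416e-03, -6.43849661e-04,  1.46971120e-03,  6.14612565e-04,
        2.68057799e-05,  1.77502058e-03]), 'effort': array([-7.26960593e-06, -4.40026402e+01, -1.76986670e+01,  6.34191837e-02,
        5.04515553e-02, -2.43889133e-05]), 'tool_pos': array([ 0.20478156, -0.59045105,  0.22254228]), 'eef_rot': array([-9.44286974e-06,  8.14740543e-01, -5.79825704e-01, -3.06138384e-05]), 'force': array([0.28834872, 0.04175524, 0.38698828]), 'torque': array([0.04784985, 0.00857425, 0.03453784]), 'finger_gap': 0.08685371945851059}
```

View pics/top0.png

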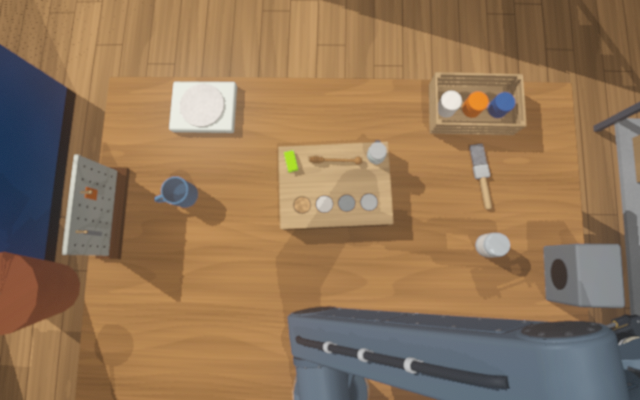

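View pics/scene0.png

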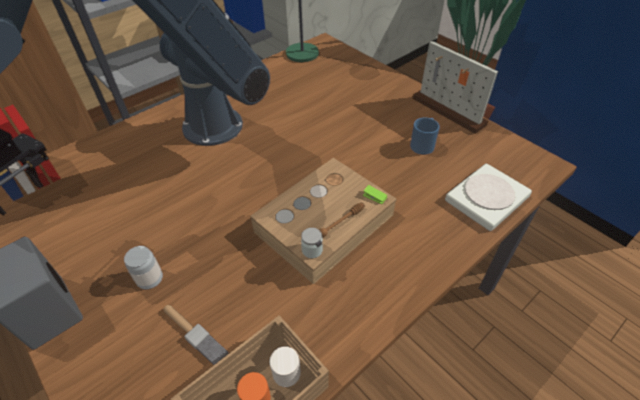

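The top view shows the board with discs at about (302,204), (324,204), (347,202) and (369,201). The jar is at (377,152), the dipper at (335,160) and the clip at (290,161). I'll fit the board pose next.

Run:
```python
from h import *
from scipy.optimize import least_squares
T=[[302,204],[324,204],[347,202.5],[369,201.5]]; S=[[334,180],[319,191],[302.5,203],[285,216]]
a=atz('top',T,.0685);b=atz('scene',S,.0685);print(np.round(a,3),np.round(b,3))
ys=[.096,.032,-.032,-.096]
P=np.r_[a,b][:,:2]
def model(q,pts):
    c,s=np.cos(q[2]),np.sin(q[2]); return np.array([[q[0]+c*x-s*y,q[1]+s*x+c*y] for x,y in pts])
r=least_squares(lambda q:(model(q,[(-.055,y) for y in ys]*2)-P).ravel(),[.6,0,0]);q=r.x
print(q,np.round(r.fun.reshape(-1,2)*1000,1)); 
pts=model(q,[(-.055,y) for y in ys]);print(np.round(pts,4))
th=np.linspace(0,2*np.pi,60)
cor=model(q,[(-.12,-.16),(.12,-.16),(.12,.16),(-.12,.16)])
out=[]
for n,(x0,y0) in (('top',(265,130)),('scene',(240,150))):
    im=cv2.imread(f'pics/{n}0.png');k=5
    c=cv2.resize(im[y0:y0+110,x0:x0+160],None,fx=k,fy=k,interpolation=cv2.INTER_CUBIC)
    def dr(P3): 
        uv=((proj(n,P3)-[x0,y0]+.5)*k); cv2.polylines(c,[np.int32(uv)],True,(0,0,255),1)
    dr(np.c_[cor,np.full(4,.07)])
    for p in pts: dr(np.c_[p[0]+.025*np.cos(th),p[1]+.025*np.sin(th),np.full(60,.07)])
    out.append(cv2.resize(c,(600,412))[:300] if 0 else cv2.resize(c,(436,300)))
cv2.imwrite('pics/fit.png',np.vstack(out))
s=read_state();from scipy.spatial.transform import Rotation as Ro
w=s['eef_rot'];print(Ro.from_quat(np.r_[w[1:],w[0]]).as_matrix().round(3))
for n in ['top','scene']:
  im,d=vision.get_image(n)
  K,D,R,t=cal(n)
  for u,v in (T if n=='top' else S):
    o,dd=ray(n,[[u,v]]);print(n,np.round(o+dd[0]*d[int(round(v)),int(round(u))],3))
```

```text
[[ 0.529  0.093  0.068]
 [ 0.531  0.03   0.068]
 [ 0.537 -0.036  0.068]
 [ 0.541 -0.098  0.068]] [[ 0.533  0.09   0.068]
 [ 0.537  0.029  0.068]
 [ 0.541 -0.034  0.068]
 [ 0.545 -0.098  0.068]]
[0.59166211 0.00062811 0.06267411] [[ 1.3 -0.3]
 [ 4.  -1.1]
 [ 2.2  0.8]
 [ 2.  -0.3]
 [-2.6  3.1]
 [-2.4 -0.3]
 [-2.1 -1.1]
 [-2.5 -0.8]]
[[ 0.5308  0.093 ]
 [ 0.5348  0.0291]
 [ 0.5388 -0.0348]
 [ 0.5428 -0.0986]]
[[ 0.328 -0.945 -0.   ]
 [-0.945 -0.328  0.   ]
 [-0.     0.    -1.   ]]
top [0.53  0.093 0.067]
top [0.531 0.03  0.07 ]
top [ 0.537 -0.036  0.068]
top [ 0.541 -0.098  0.069]
scene [0.532 0.091 0.067]
scene [0.535 0.031 0.065]
scene [ 0.541 -0.033  0.068]
scene [ 0.544 -0.097  0.067]
```

View pics/fit.png

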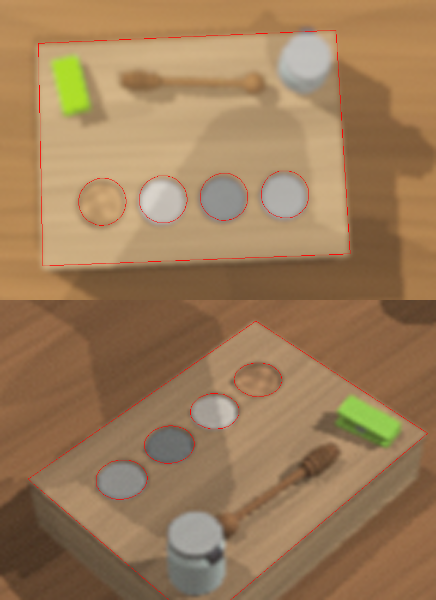

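The overlay matches the board and all four openings, and the bystanders stay at the back. I'll shut the fingers and travel high to above the rightmost disc, with the jaw axis along the row so the long gripper body stays off the back part.

drive_tool(
  moves=[
    [[-5,-6.8,0],4,0],
    [[-9,-12.2,0],8,0],
    [[-13,-17.7,0],12,0],
    [[-17,-23.1,0],15.5,0],
    [[-21,-28.5,0],15.5,0],
    [[-25,-34,0],15.5,0],
    [[-29,-39.4,0],15.5,0],
    [[-33,-44.8,0],15.5,0],
  ],
)

```text
clock: 2.2
tool_pos: [0.4892, -0.1769, 0.2229]
eef_rot: [-0.0, 0.729, -0.684, 0.001]
force: [0.6, -0.9, 0.6]
finger_gap: 0.0153
```

```bash
cat > tgt.py <<'E'
from h import *
import sys
from scipy.spatial.transform import Rotation as Ro
s=read_state();w=s['eef_rot'];R=Ro.from_quat(np.r_[w[1:],w[0]]).as_matrix()
pts=[[.5428,-.0986],[.5388,-.0348],[.5348,.0291],[.5308,.093]]
print(s['clock'],s['tool_pos'].round(4),s['force'].round(2),s['finger_gap'],'yaw of x',np.degrees(np.arctan2(R[1,0],R[0,0])))
for p in pts: print((R.T@(np.r_[p,.0685]-s['tool_pos'])*100).round(2))
E
python3 tgt.py
```

```text
2.2 [ 0.4892 -0.1769  0.2229] [ 0.61 -0.94  0.57] 0.015309069906365621 yaw of x -86.3843699589939
[-7.48 -5.82 15.44]
[-13.88  -5.83  15.43]
[-20.28  -5.83  15.43]
[-26.68  -5.84  15.42]
```

drive_tool(
  moves=[
    [[0,0,0],0,0],
    [[0,0,0],0,0],
    [[0,0,0],0,0],
  ],
)

```text
clock: 2.58
tool_pos: [0.4875, -0.1798, 0.2226]
eef_rot: [0.0, 0.728, -0.685, 0.0]
force: [0.2, 0.3, 0.1]
finger_gap: 0.0004
```

```bash
python3 tgt.py
```

```text
2.575 [ 0.4875 -0.1798  0.2226] [0.24 0.3  0.06] 0.00042522672384580405 yaw of x -86.49620962646485
[-7.77 -6.02 15.4 ]
[-14.16  -6.01  15.4 ]
[-20.57  -6.01  15.4 ]
[-26.97  -6.    15.4 ]
```

drive_tool(
  moves=[
    [[-4,-3,3],0,0],
    [[-7.8,-6,6],0,0],
    [[-7.8,-6,10],0,0],
    [[-7.8,-6,13],0,0],
    [[-7.8,-6,14.4],0,0],
    [[-7.8,-6,14.4],0,0],
    [[-7.8,-6,14.4],0,0],
  ],
)

```text
clock: 3.45
tool_pos: [0.5438, -0.0978, 0.0797]
eef_rot: [-0.0, 0.729, -0.685, 0.001]
force: [0.8, 0.7, 0.2]
finger_gap: 0.0005
```

```bash
python3 tgt.py; python3 -c "
from h import *
a=shot('top','t1.png')[0];b=shot('scene','s1.png')[0]
cv2.imwrite('pics/v1.png',np.vstack([cv2.resize(x,(480,300),interpolation=3)[...,::-1] for x in (a[130:255,230:430],b[120:270,200:440])]))"
```

```text
3.45 [ 0.5438 -0.0978  0.0797] [0.84 0.68 0.23] 0.00047491166607084 yaw of x -86.4381990285713
[0.07 0.11 1.12]
[-6.32  0.11  1.11]
[-12.72   0.11   1.1 ]
[-19.12   0.11   1.1 ]
```

View pics/v1.png

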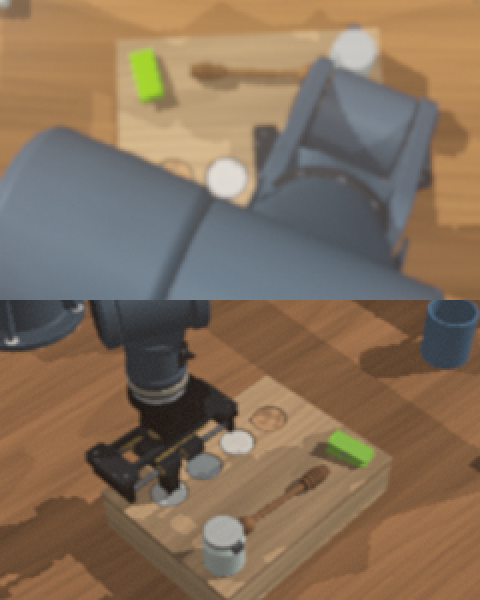

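The fingertips are centred over disc 1, and the long body lies along the row, clear of the jar. Now I'll press gently.

drive_tool(
  moves=[
    [[0,0,0.6],0,0],
    [[0,0,1.0],0,0],
    [[0,0,1.15],0,0],
    [[0,0,1.25],0,0],
    [[0,0,1.25],0,0],
  ],
)

```text
clock: 4.18
tool_pos: [0.5431, -0.0968, 0.0662]
eef_rot: [-0.0, 0.729, -0.684, 0.0]
force: [-0.7, 1.4, 3.0]
finger_gap: 0.0006
```

drive_tool(
  moves=[
    [[0,0,0.1],0,0],
    [[0,0,0.1],0,0],
    [[0,0,0.1],0,0],
  ],
)

```text
clock: 4.55
tool_pos: [0.5431, -0.0968, 0.0651]
eef_rot: [-0.0, 0.729, -0.684, 0.0]
force: [-0.3, 0.3, 3.1]
finger_gap: 0.0005
```

drive_tool(
  moves=[
    [[0,0,0.1],0,0],
    [[0,0,0.1],0,0],
    [[0,0,0.1],0,0],
  ],
)

```text
clock: 4.92
tool_pos: [0.5431, -0.0968, 0.0641]
eef_rot: [-0.0, 0.729, -0.684, 0.0]
force: [-0.7, 1.0, 4.9]
finger_gap: 0.0005
```

The disc moves with only 3–5 N, so it gives. I'll press 1 mm more and then check the drawer.

drive_tool(
  moves=[
    [[0,0,0.1],0,0],
    [[0,0,0.1],0,0],
    [[0,0,0.1],0,0],
    [[0,0,0.1],0,0],
  ],
)

```text
clock: 5.42
tool_pos: [0.5431, -0.0968, 0.0631]
eef_rot: [-0.0, 0.729, -0.684, 0.0]
force: [-0.7, 0.1, 5.0]
finger_gap: 0.0004
```

```bash
python3 tgt.py; python3 -c "
from h import *
a=shot('top','t2.png')[0];b=shot('scene','s2.png')[0]
cv2.imwrite('pics/v2.png',np.vstack([cv2.resize(x,(480,300),interpolation=3)[...,::-1] for x in (a[130:255,230:430],b[120:270,200:440])]))"
```

```text
5.425 [ 0.5431 -0.0968  0.0631] [-0.67  0.13  4.98] 0.000361176137145274 yaw of x -86.37584705816315
[ 0.18  0.04 -0.54]
[-6.22  0.04 -0.54]
[-12.62   0.03  -0.54]
[-19.02   0.03  -0.54]
```

View pics/v2.png

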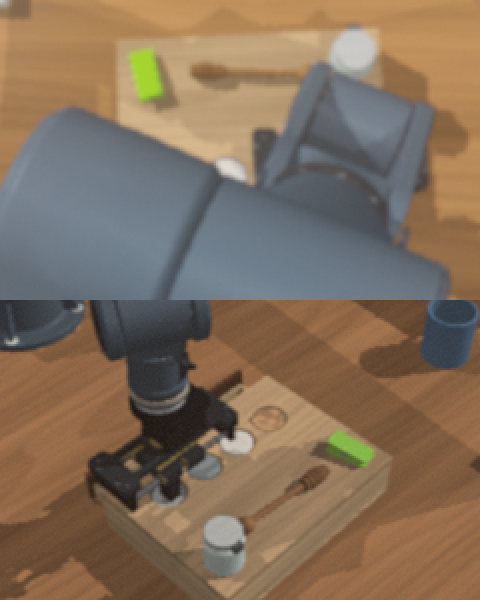

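The drawer front now shows sprung out beyond the board, at upper left of the box in the scene view. I'll let go straight up and then move clear to the right, staying high. The drawer is only 50 mm high and I don't go over it low.

drive_tool(
  moves=[
    [[0,0,-0.6],0,0],
    [[0,0,-2],0,0],
    [[0,0,-6],0,0],
    [[0,0,-11],0,0],
    [[0,0,-16],0,0],
    [[4,2,-16],0,0],
    [[8,5,-16],0,0],
  ],
)

```text
clock: 6.4
tool_pos: [0.4982, -0.1807, 0.2246]
eef_rot: [-0.0, 0.73, -0.684, 0.001]
force: [-0.1, -0.4, -0.7]
finger_gap: 0.0002
```

drive_tool(
  moves=[
    [[5,3,0],0,0],
    [[10,6,0],0,0],
    [[15,9,0],0,0],
    [[20,12,0],0,0],
    [[25,15,0],0,0],
    [[30,18,0],0,0],
    [[30,18,0],0,0],
    [[30,18,0],0,0],
  ],
)

```text
clock: 7.4
tool_pos: [0.337, -0.4898, 0.2229]
eef_rot: [-0.001, 0.729, -0.685, -0.001]
force: [-0.4, -0.6, 0.3]
finger_gap: 0.0002
```

```bash
python3 tgt.py|head -1; python3 -c "
from h import *
a=shot('top','t3.png')[0];b=shot('scene','s3.png')[0]
cv2.imwrite('pics/v3.png',np.vstack([cv2.resize(x,(480,300),interpolation=3)[...,::-1] for x in (a[130:255,230:430],b[120:270,200:440])]))
print(atz('top',[[u,v] for u,v in [(302,204),(369,201.5)]],.05))
for n in ('jar','dipper','clip','mug','tin','brush'):
  r=vision.recognise('top',n); print(n,np.round(r[0]['xy']) if r else None)"
```

```text
7.4 [ 0.337  -0.4898  0.2229] [-0.45 -0.61  0.29] 0.0001730480627353604 yaw of x -86.42459241344723
[[ 0.53181989  0.09492324  0.05      ]
 [ 0.54335108 -0.09976165  0.05      ]]
jar None
dipper [336. 160.]
clip [291. 160.]
mug [177. 194.]
tin [492. 246.]
brush [482. 169.]
```

View pics/v3.png

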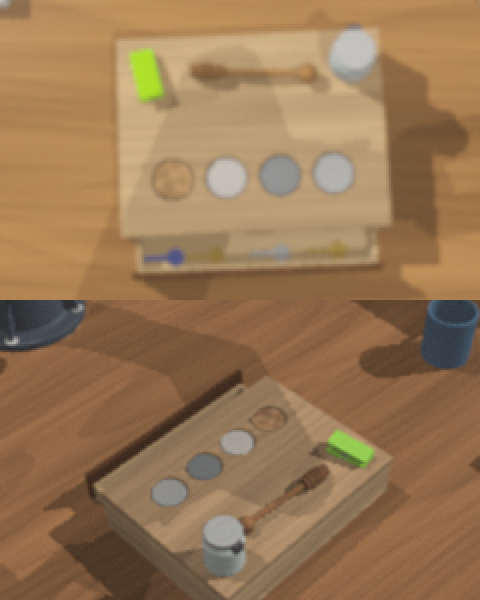

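The drawer is out, the arm is clear and the bystanders haven't moved, so I'm handing in.

```bash
python3 -c "
from h import *
print(job_done())"
```

```text
the job is handed in; nothing more can be done
None
```

The drawer is open. The first disc I pressed, the rightmost one at y = −96 mm, turned out to be the catch, so I left the other three alone.

- **Pressing:** I used closed fingertips. The disc sank under about 3–5 N, to roughly 5 mm below its rest level, and the drawer sprang out by itself.
- **Moving clear:** I lifted straight off the disc and moved away to the right at about 0.22 m height. The wrist force read about zero (within noise) at the end. The job was handed in at about 7.5 s on the clock.
- **Last checks:** The final pictures show the drawer out along its whole width, by eye only; I did not measure how far. The network found the dipper, clip, mug, tin and brush within 2 pixels of where they started. It missed the jar in the last top view, but both pictures show the jar standing in its original place.

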